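# Lock the bar across a halva pressing mould

### The job

Close the pressing mould with its locking bar: tip the bar, hook its toe eye under the wide head of the stud, level it down over the catch against the sprung pad, and slide it back under the nose of the catch until it stops. Then let go, leaving it locked. Use a gentle hand, never forcing the bar against the mould, and leave the halva, the tub and the spatula where they are.

Things in the scene. Friction and masses are not known exactly. Their poses are not given: they have to be found in the camera images.
- mould: Steel mould fixed to the counter: tub 190 (its y) x 110 mm with a lid, on a 300 x 150 mm foot plate. Origin: under the foot plate's centre, on the counter; z up. Beyond its ends, on lugs (tops at z = 72 mm, nuts to 76), stand the stud at y = -118 and the catch at y = +118 mm, x = 0. Lid's top z = 88 mm. Its steel is polished and greased (friction 0.2 to 0.3). Bar on mould: 15 N is plenty, over 35 N is forcing it.
- stud (a point): Middle of the underside of the stud's head, 100 mm above the counter, axes as the mould's. Round neck 8 mm across; on it a hammer head 30 mm long along y, 12 mm wide along x, 5 mm thick (top at 105 mm).
- catch (a point): On the axis of the catch's neck at the level of its nose's underside, 100 mm above the counter, axes as the mould's. Neck 8 mm (y) by 10 mm (x). The nose, 10 mm wide and 5 mm thick, reaches 7 mm beyond the neck towards +y only, away from the stud.
- pad_top (a point): Middle of the top of the round sprung pad, 32 mm across, in the middle of the lid (mould x = y = 0); z = 99 mm when free. It sinks straight down by up to 6.5 mm, then stops hard. It pushes up with 4.5 N at first and 1.5 N more per mm: 10.5 N with the bar locked, 14 N at its stop.
- pad (a joint): How far the sprung pad is pressed down, in m: 0 free, 0.004 with the bar locked, 0.0065 at its stop.
- bar: Loose steel locking bar, 0.2 to 0.4 kg, lying flat, handle up: 28 mm wide (x), 5 mm thick, from y = -139 to +132.5 mm. Origin: on its underside below the handle's middle; z up through the handle. Locked, its origin is over the mould's origin within 1 mm, its y along the mould's y, and the pad holds its top up against the undersides of head and nose (its underside at z = 95 mm).
- bar_handle (a point): In the bar's handle, an upright black block 44 mm long (along the bar), 18 mm wide, its top 43 mm above the bar's underside. This point is on its middle line, 28 mm above the underside and 15 mm below its top. Axes as the bar's.
- bar_toe (a point): Middle of the toe eye's outer edge, half way up the thickness (bar frame 0, -131, 2.5 mm). The toe eye goes through the bar from y = -131 to -107 mm, 16 mm wide; beyond it is the toe, a rung 8 mm wide. The eye is shorter than the stud's head, so it passes only tipped toe-down, best by 30 to 35 degrees, the toe going under the head's outer (-y) overhang.
- bar_eye (a point): Middle of the catch eye's outer edge, half way up the thickness (bar frame 0, 122.5, 2.5 mm). The eye runs from y = 98.5 to 122.5 mm, 16 mm wide. With the toe drawn (+y) against the stud's neck this edge clears the nose by 2.5 mm; over 2 mm short of that, the bar lands on head or nose. Pressed level below both, the bar slides about 9 mm towards the stud until this edge meets the catch's neck.
- halva: Bystander: a loose block of halva 70 x 110 x 50 mm. Origin under its centre.
- tub: Bystander: a closed square tub of halva, 108 mm across, 61 mm high. Origin under its centre.
- spatula: Bystander: a spatula lying on the counter, 280 mm long along its x. Origin under its middle.

How it is judged:
By the outcome, as a careful person would: the job done as asked, in the order asked, and still so for the second after the job is handed in, with the robot touching nothing.
It also fails if it takes over 64 s, if anything falls off the work surface, if the arm or the gripper's body presses on something with over 40 N, if the wrist force passes 120 N, or if a joint passes its speed limit or range.

### The arm

A 7-joint arm with a two-finger parallel gripper is mounted at the origin on the work surface. World frame = base frame: x ahead of the robot, y to its left, z up, the work surface at z = 0. Lengths are in m, angles in degrees, forces in N, time in s.
With the tool pointing down it reaches from about 0.425 to 1.025 m from the base axis. Payload 9.4 kg.
Tool frame: the origin (TCP) lies at the very end of the fingers, on their centre line; the grasp point (between the pads) lies 19 mm behind it (ctrl.hold_point_z is the distance from the TCP to the grasp point, in m); z points along the fingers, y is the line along which they close (so a half turn about z gives the same grasp; the last joint's range is limited). The gripper opens to 93 mm and grips with 3 to 60 N. Pads are 15 mm wide; open, the fingers measure 128 mm over their backs; the gripper's body (75 mm by 188 mm) begins 65 mm behind the grasp point.
Start: joints at [71.121, 34.337, -0.143, 91.639, 0.103, 54.024, -4.572], TCP at [0.181, -0.702, 0.219] pointing down, gripper open.
Joint ranges: [-147.43, 147.43], [-19.82, 112.94], [-74.19, 73.91], [6.32, 146.72], [-59.91, 239.91], [6.04, 106.73], [-150.56, 150.56]. Speed limits (degrees/s): [127.2, 127.2, 172.46, 172.46, 180, 180, 180].

### API

Orientations are given as a 3x3 rotation matrix whose columns are the frame's x, y, z axes.
In Python, from station import ctrl gives the robot as it stands.
- The arm moves only by the shell command python3 -m pendant 'ROWS' [FORCE]. ROWS is JSON, a list of rows, each a list of 3 entries, a list of its own where there are three numbers: the shift along the tool's x, y, z in cm, then the turn, a rotation vector about the tool's x, y, z in rad, then the closure, from 0 (fully open) to 1 (shut). A call has 1 to 10 rows; each row is the pose to reach, as a shift and turn from the pose commanded when the call began, along the tool's axes at that moment; what a row does not reach only later rows make up. A row lasts 1/10 s, in which the tool goes at most 50 mm and 8.59 degrees, less where a joint would pass 70% of its speed; a pose out of reach is approached as far as the arm can. A call with a gripper value outside its range is refused whole. The fingers move at their own pace and stop on an object; FORCE is the grip in N (left out, the last holds). Time passes only in rows, so rows that repeat a pose let the fingers close. It gives the time, the measured TCP pose, the force, the opening and the grip force at its end, in the units of the state.
- ctrl.get_state(): the state, without advancing time (a new reading comes with each control period).
- ctrl.capture(name): name is "scene" or "top" or "wrist"; returns a dict with "frame" (480x640x3 uint8, blue, green, red), "range_z" (480x640 float32, m along the optical axis (not along the pixel's ray), 0 where there is no reading), "fx", "fy", "cx", "cy" (pixels), "world_to_cam" (4x4, takes a point from world to camera coordinates). Camera axes: x right, y up, looking along -z (the intrinsics and any distortion apply to the point x, -y, -z); pixel columns grow to the right and rows downward; lengths in m; the calibration is good to about 2 mm. A picture is of the moment at which its call begins.
- ctrl.finish_job(): hands the job in; it is judged then, once.
The state is a dict: "time_s": time; "joint_pos": joint angles; "qvel": joint speeds; "joint_efforts": joint torques, N m; "tcp_pos": TCP position; "orientation": TCP orientation; "contact_force": force on the tool from outside, world axes, zero at the start; "ft_torque": the same for the moment, N m; "opening": finger opening in m; "grasp_force": force on a finger pad.
Only numpy, scipy, OpenCV 4.12 (cv2) and the standard library are available. Lean on these libraries where they do the work, as an engineer would, in place of code of your own. Each camera call takes 0.05 s, during which the arm holds its last target. There are 200 camera calls.

## Working session

There is one attempt and no reset: what is moved stays moved. The work goes in short steps, Python scripts to look and compute and a shell command to move; the robot and the scene stay as the last step left them, time stands still between calls to the robot, and variables do not carry over. Pictures are saved under pics/ and viewed, at most 10 in all, crops included, and the job is handed in when it is done.

```bash
ls; mkdir -p pics; python3 - <<'E'
from station import ctrl
import cv2,numpy as np
for n in("scene","top"):
    c=ctrl.capture(n); cv2.imwrite(f"pics/{n}0.png",c["frame"]); np.savez(f"{n}0.npz",**c)
    print(n,c["fx"],c["fy"],c["cx"],c["cy"],c["world_to_cam"].round(3).tolist(), [k for k in c])
s=ctrl.get_state();print({k:np.round(v,3).tolist() for k,v in s.items()}, ctrl.hold_point_z)
E
```

```text
pics
scene 458.9175962198176 458.9175962198176 318.03770703171216 237.1353745028919 [[-0.787, 0.616, -0.024, 0.472], [-0.357, -0.424, 0.833, 0.135], [0.503, 0.664, 0.553, -1.33], [0.0, 0.0, 0.0, 1.0]] ['frame', 'range_z', 'fx', 'fy', 'cx', 'cy', 'world_to_cam']
top 435.37043277135075 435.37043277135075 311.96821925505884 237.00819493525347 [[-0.079, -0.997, 0.004, 0.018], [0.974, -0.076, 0.212, -0.624], [-0.211, 0.021, 0.977, -0.986], [0.0, 0.0, 0.0, 1.0]] ['frame', 'range_z', 'fx', 'fy', 'cx', 'cy', 'world_to_cam']
{'time_s': 0.1, 'joint_pos': [71.121, 34.379, -0.144, 91.677, 0.103, 54.022, -4.575], 'qvel': [-0.001, -0.151, -0.099, -0.108, 0.04, 0.108, 0.069], 'joint_efforts': [0.005, -76.656, 1.502, -25.294, -0.052, 0.014, 0.0], 'tcp_pos': [0.181, -0.702, 0.218], 'orientation': [[0.968, 0.25, -0.0], [0.25, -0.968, 0.001], [-0.0, -0.001, -1.0]], 'contact_force': [-0.389, -0.671, 0.124], 'ft_torque': [0.031, -0.056, 0.026], 'grasp_force': 0.0, 'opening': 0.093} 0.0188
```

View pics/top0.png

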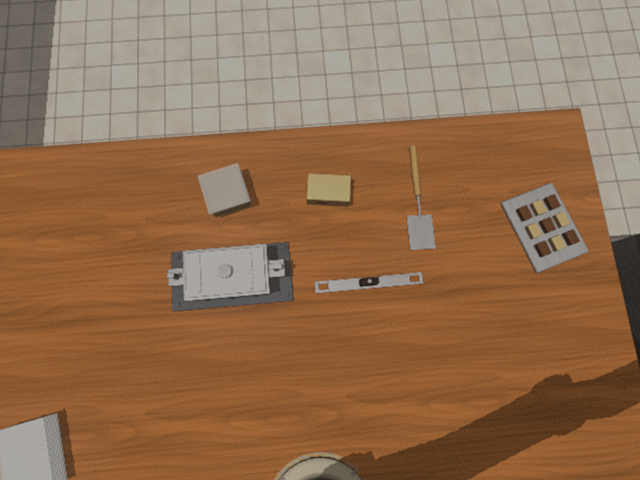

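View pics/scene0.png

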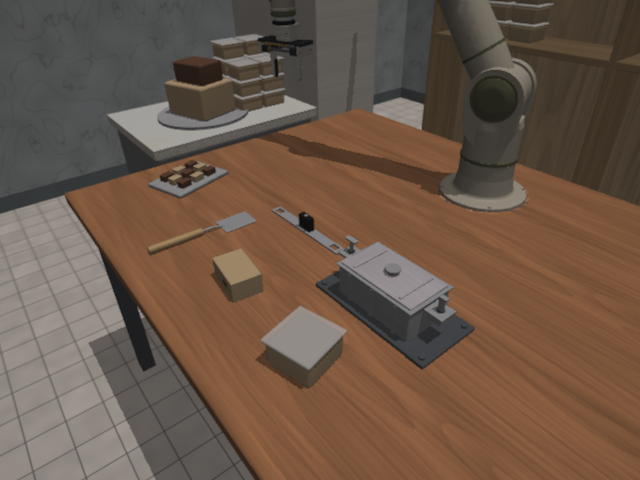

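```bash
cat > h.py <<'E'
import numpy as np,cv2
def load(f): return dict(np.load(f))
def ray(c,u,v):
    T=c["world_to_cam"];R=T[:3,:3];o=-R.T@T[:3,3]
    d=R.T@np.array([(u-c["cx"])/c["fx"],-(v-c["cy"])/c["fy"],-1.]);return o,d
def onz(c,u,v,z):
    o,d=ray(c,u,v);return o+d*(z-o[2])/d[2]
def proj(c,p):
    q=c["world_to_cam"]@np.append(p,1);return np.array([c["cx"]+c["fx"]*q[0]/-q[2],c["cy"]+c["fy"]*q[1]/q[2]])
def depthpt(c,u,v):
    o,d=ray(c,u,v);return o+d*c["range_z"][int(v),int(u)]
E
python3 - <<'E'
from h import *
t=load("top0.npz");s=load("scene0.npz")
a=cv2.resize(t["frame"][225:325,155:435],None,fx=2.8,fy=2.8,interpolation=2)
b=cv2.resize(s["frame"][195:345,260:490],None,fx=3.4,fy=3.4,interpolation=2)[:,:784]
b=cv2.resize(s["frame"][225:335,320:480],None,fx=2.9,fy=2.9,interpolation=2)
im=np.zeros((600,784,3),np.uint8);im[:280]=a[:280,:784];im[280:280+b.shape[0],:b.shape[1]]=b[:320]
cv2.imwrite("pics/crop1.png",im)
for n,uv in dict(padtop=(225,271),handle=(369,282),barL=(315,287),barR=(423,279),footTL=(171,251),footTR=(290,243),footBL=(174,310),footBR=(293,301),halva=(329,188),tub=(225,190)).items(): print(n,depthpt(t,*uv).round(3))
E
```

```text
padtop [0.553 0.176 0.098]
handle [ 0.507 -0.16   0.041]
barL [ 0.509 -0.03   0.004]
barR [ 0.508 -0.303  0.   ]
footTL [ 0.63   0.33  -0.003]
footTR [ 0.627  0.025 -0.003]
footBL [0.479 0.321 0.008]
footBR [ 0.479  0.028 -0.   ]
halva [ 0.751 -0.084  0.046]
tub [0.762 0.176 0.058]
```

View pics/crop1.png

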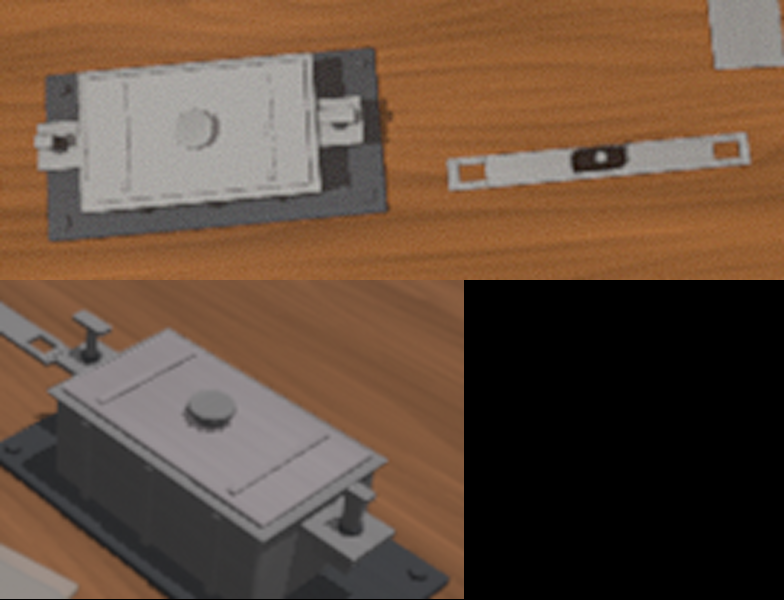

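```bash
R='[[44.3,-44,-8],[0,0,0.2527],0]'; python3 -m pendant '[[[44.3,-44,-8],[0,0,0.2527],0],[[44.3,-44,-8],[0,0,0.2527],0],[[44.3,-44,-8],[0,0,0.2527],0],[[44.3,-44,-8],[0,0,0.2527],0],[[44.3,-44,-8],[0,0,0.2527],0],[[44.3,-44,-8],[0,0,0.2527],0],[[44.3,-44,-8],[0,0,0.2527],0],[[44.3,-44,-8],[0,0,0.2527],0],[[44.3,-44,-8],[0,0,0.2527],0],[[44.3,-44,-8],[0,0,0.2527],0]]'
```

```text
time_s: 1.1
tcp_pos: [0.4351, -0.2736, 0.2824]
orientation: [[1.0, 0.0, -0.0], [0.0, -1.0, -0.0], [-0.0, 0.0, -1.0]]
contact_force: [0.5, -0.5, 0.0]
opening: 0.0929
grasp_force: 0.0
```

```bash
python3 -m pendant '[[[6,-10.5,-1.8],[0,0,0],0],[[6,-10.5,-1.8],[0,0,0],0],[[6,-10.5,-1.8],[0,0,0],0],[[6,-10.5,-1.8],[0,0,0],0],[[6,-10.5,-1.8],[0,0,0],0],[[6,-10.5,-1.8],[0,0,0],0]]'; python3 - <<'E'
from station import ctrl
from h import *
c=ctrl.capture("wrist"); cv2.imwrite("pics/w1.png",c["frame"]); np.savez("w1.npz",**c)
s=ctrl.get_state();print(s["joint_pos"],s["tcp_pos"]);T=c["world_to_cam"];print(T.round(3),-T[:3,:3].T@T[:3,3],c["fx"])
E
```

```text
time_s: 1.7
tcp_pos: [0.4937, -0.1719, 0.2998]
orientation: [[1.0, -0.002, -0.001], [-0.002, -1.0, -0.0], [-0.001, 0.0, -1.0]]
contact_force: [0.5, 0.6, 0.8]
opening: 0.0927
grasp_force: 0.0
[ 15.57025102  15.20612683  -3.30179368 112.16818263   1.12442143
  52.69731894 -78.43047289] [ 0.4936757  -0.1720263   0.29987114]
[[-0.002 -1.    -0.001 -0.171]
 [ 0.953 -0.001 -0.302 -0.411]
 [ 0.302 -0.002  0.953 -0.618]
 [ 0.     0.     0.     1.   ]] [ 0.57770685 -0.17218354  0.46497457] 352.43730582239266
```

View pics/w1.png

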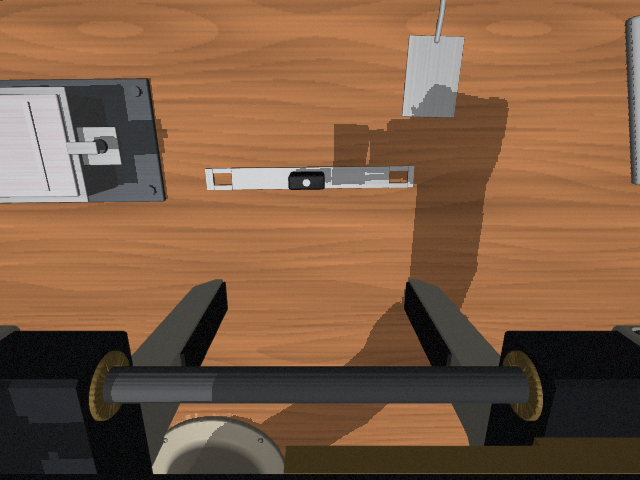

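```bash
python3 - <<'E'
from h import *
c=load("w1.npz");f=c["frame"]
hsv=cv2.cvtColor(f,cv2.COLOR_BGR2HSV);m=(hsv[...,1]<60).astype(np.uint8)
m[:150]=0;m[205:]=0;m[:,:195]=0;m[:,425:]=0
vs,us=np.nonzero(m);P=np.array([onz(c,u,v,.005) for u,v in zip(us,vs)])[:,:2]
r=cv2.minAreaRect((P*1000).astype(np.float32));print(r)
for n,(u,v) in dict(Le=(206,0),).items():pass
ys=[onz(c,u,178,.005)[1] for u in (us.min()-.5,us.max()+.5)];print("ends y",ys)
# handle top
k=((hsv[...,2]<70)).astype(np.uint8);k[:165]=0;k[195:]=0;k[:,:280]=0;k[:,330:]=0
v2,u2=np.nonzero(k);print(u2.min(),u2.max(),v2.min(),v2.max())
for u in(u2.min()-.5,u2.max()+.5):
  print(onz(c,u,173,.043))
print(onz(c,306,v2.min()-.5,.043))
for row in range(170,188,4):print(row,m[row,200:235].tolist(),m[row,385:418].tolist())
w=depthpt(c,306,176);print(w)
E
```

```text
((512.072509765625, -163.4805145263672), (28.84405517578125, 270.09521484375), 0.6694253087043762)
ends y [np.float64(-0.027169096037579193), np.float64(-0.29900974195763097)]
288 324 171 189
[ 0.52327882 -0.13837899  0.043     ]
[ 0.52321104 -0.18234132  0.043     ]
[ 0.52618613 -0.16039029  0.043     ]
170 [0, 0, 0, 0, 0, 1, 1, 1, 1, 1, 1, 1, 1, 1, 1, 1, 1, 1, 1, 1, 1, 1, 1, 1, 1, 1, 1, 1, 1, 1, 1, 1, 1, 1, 1] [1, 1, 1, 1, 1, 1, 1, 1, 1, 1, 1, 1, 1, 1, 1, 1, 1, 1, 1, 1, 1, 1, 1, 1, 1, 1, 1, 1, 1, 0, 0, 0, 0]
174 [0, 0, 0, 0, 0, 0, 1, 1, 1, 1, 1, 1, 1, 0, 0, 0, 0, 0, 0, 0, 0, 0, 0, 0, 0, 0, 0, 0, 0, 0, 0, 0, 1, 1, 1] [1, 1, 1, 1, 0, 0, 0, 0, 0, 0, 0, 0, 0, 0, 0, 0, 0, 0, 0, 0, 0, 0, 1, 1, 1, 1, 1, 1, 1, 0, 0, 0, 0]
178 [0, 0, 0, 0, 0, 0, 1, 1, 1, 1, 1, 1, 1, 1, 0, 0, 0, 0, 0, 0, 0, 0, 0, 0, 0, 0, 0, 0, 0, 0, 0, 0, 1, 1, 1] [1, 1, 1, 1, 0, 0, 0, 0, 0, 0, 0, 0, 0, 0, 0, 0, 0, 0, 0, 0, 0, 0, 1, 1, 1, 1, 1, 1, 1, 0, 0, 0, 0]
182 [0, 0, 0, 0, 0, 0, 1, 1, 1, 1, 1, 1, 1, 1, 0, 0, 0, 0, 0, 0, 0, 0, 0, 0, 0, 0, 0, 0, 0, 0, 0, 0, 1, 1, 1] [1, 1, 1, 1, 0, 0, 0, 0, 0, 0, 0, 0, 0, 0, 0, 0, 0, 0, 0, 0, 0, 0, 1, 1, 1, 1, 1, 1, 0, 0, 0, 0, 0]
186 [0, 0, 0, 0, 0, 0, 0, 1, 1, 1, 1, 1, 1, 1, 1, 1, 1, 1, 1, 1, 1, 1, 1, 1, 1, 1, 1, 1, 1, 1, 1, 1, 1, 1, 1] [1, 1, 1, 1, 1, 1, 1, 1, 1, 1, 1, 1, 1, 1, 1, 1, 1, 1, 1, 1, 1, 1, 1, 1, 1, 1, 1, 1, 0, 0, 0, 0, 0]
[ 0.51928531 -0.16024218  0.03999113]
```

```bash
python3 -m pendant '[[[1.83,-1.2,10],[0,0,0],0],[[1.83,-1.2,20],[0,0,0],0],[[1.83,-1.2,24],[0,0,0],0],[[1.83,-1.2,24],[0,0,0],0],[[1.83,-1.2,24],[0,0,0],0],[[1.83,-1.2,24],[0,0,0],0],[[1.83,-1.2,24],[0,0,0],0],[[1.83,-1.2,24],[0,0,0],0]]'; python3 - <<'E'
from station import ctrl
from h import *
c=ctrl.capture("wrist"); cv2.imwrite("pics/w2.png",c["frame"]); np.savez("w2.npz",**c)
s=ctrl.get_state();print(s["tcp_pos"],s["joint_pos"].round(1))
f=c["frame"];hsv=cv2.cvtColor(f,cv2.COLOR_BGR2HSV)
print([proj(c,p).round(1) for p in [(.512,-.027,.005),(.512,-.299,.005),(.512,-.16,.043)]])
E
```

```text
time_s: 2.55
tcp_pos: [0.5137, -0.1595, 0.0622]
orientation: [[1.0, -0.001, 0.002], [-0.001, -1.0, -0.001], [0.002, 0.001, -1.0]]
contact_force: [0.0, 0.7, 0.1]
opening: 0.0929
grasp_force: 0.0
[ 0.51391707 -0.15945977  0.0624746 ] [ 12.9  35.   -2.5 123.3   3.9  21.5 -82.8]
[array([119.4, 258.5]), array([522.3, 258.3]), array([316.4, 282.2])]
```

View pics/w2.png

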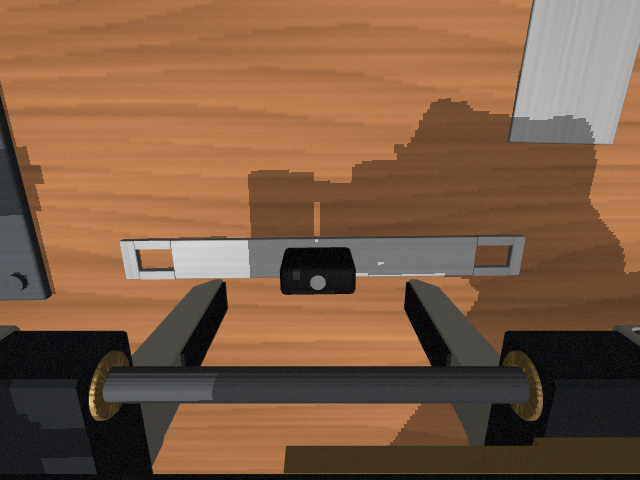

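```bash
python3 -m pendant '[[[-0.15,0.05,2],[0,0,-0.009],0],[[-0.15,0.05,4],[0,0,-0.009],0],[[-0.15,0.05,5.2],[0,0,-0.009],0],[[-0.15,0.05,5.2],[0,0,-0.009],0],[[-0.15,0.05,5.2],[0,0,-0.009],0]]'; python3 -m pendant '[[[0,0,0],[0,0,0],0.5],[[0,0,0],[0,0,0],0.7],[[0,0,0],[0,0,0],0.8],[[0,0,0],[0,0,0],1],[[0,0,0],[0,0,0],1],[[0,0,0],[0,0,0],1],[[0,0,0],[0,0,0],1],[[0,0,0],[0,0,0],1]]' 45
```

```text
time_s: 3.1
tcp_pos: [0.5118, -0.1593, 0.0091]
orientation: [[1.0, 0.009, 0.001], [0.009, -1.0, -0.0], [0.001, 0.0, -1.0]]
contact_force: [0.5, 0.4, 0.8]
opening: 0.0929
grasp_force: 0.0
time_s: 3.9
tcp_pos: [0.5114, -0.1592, 0.0081]
orientation: [[1.0, 0.009, -0.0], [0.009, -1.0, -0.0], [-0.0, 0.0, -1.0]]
contact_force: [0.2, -1.1, 0.6]
opening: 0.044
grasp_force: 45.0
```

```bash
python3 -m pendant '[[[0,0,-1],[0,0,0],1],[[0,0,-4],[0,0,0],1],[[0,0,-8],[0,0,0],1],[[0,0,-12],[0,0,0],1],[[-1,-3,-16],[0,0,0],1],[[-1.5,-7,-20],[0,0,0],1],[[-2,-11,-23],[0,0,0],1],[[-2.5,-15,-26],[0,0,0],1],[[-3,-18,-28],[0,0,0],1],[[-3.8,-21,-30],[0,0,0],1]]'
python3 -m pendant '[[[0,-4,0],[0,0,0],1],[[0,-8,0],[0,0,0],1],[[0,-11.9,0],[0,0,0],1],[[0,-11.9,0],[0,0,0],1],[[0,-11.9,0],[0,0,0],1],[[0,-11.9,0],[0,0,0],1]]'; python3 - <<'E'
from station import ctrl
from h import *
c=ctrl.capture("wrist"); cv2.imwrite("pics/w3.png",c["frame"]); np.savez("w3.npz",**c)
t=ctrl.capture("top");np.savez("top1.npz",**t)
s=ctrl.get_state();print(s["tcp_pos"],s["joint_pos"].round(1),s["contact_force"])
E
```

```text
time_s: 4.9
tcp_pos: [0.4705, 0.0528, 0.3101]
orientation: [[1.0, 0.011, 0.001], [0.011, -1.0, 0.0], [0.001, -0.0, -1.0]]
contact_force: [0.8, -0.2, -3.9]
opening: 0.044
grasp_force: 45.0
time_s: 5.5
tcp_pos: [0.4699, 0.1684, 0.3081]
orientation: [[1.0, 0.008, -0.001], [0.008, -1.0, -0.001], [-0.001, 0.001, -1.0]]
contact_force: [0.3, -0.9, -3.2]
opening: 0.0435
grasp_force: 45.0
[0.47024051 0.16822004 0.30815333] [ -17.8   13.2  -10.4  113.8    3.    53.3 -119.3] [ 1.13175349 -0.07948782 -4.35920536]
```

View pics/w3.png

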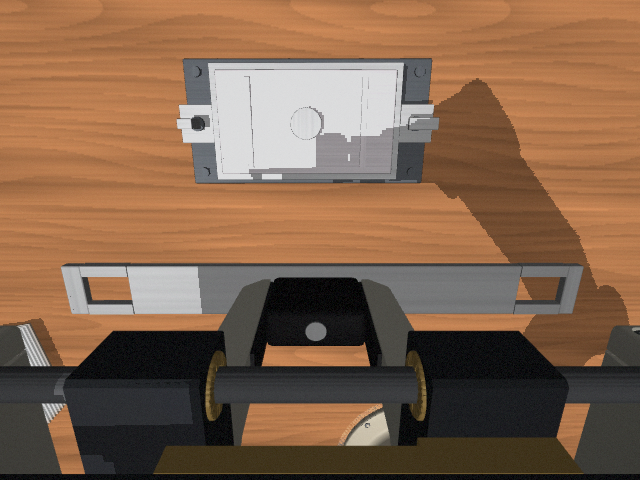

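```bash
python3 - <<'E'
from h import *
c=load("w3.npz");T=c["world_to_cam"];R=T[:3,:3];o=-R.T@T[:3,3]
v,u=np.mgrid[40:200,170:450];z=c["range_z"][40:200,170:450]
d=np.stack([(u-c["cx"])/c["fx"],-(v-c["cy"])/c["fy"],-np.ones_like(z)],-1)@R
P=o+d*z[...,None]
def pr(n,m):
    q=P[m];uv=np.c_[u[m],v[m]]
    r=cv2.minAreaRect((q[:,:2]*1e3).astype(np.float32))
    print(n,len(q),q.mean(0).round(4),"min",q.min(0).round(4),"max",q.max(0).round(4),"px",uv.min(0),uv.max(0),np.round(r[0],1),np.round(r[1],1),round(r[2],2))
Z=P[...,2]
pr("head",(Z>.1005)&(Z<.11)&(u>395)); pr("nose",(Z>.1005)&(Z<.11)&(u<215))
pr("pad",(Z>.094)&(Z<.103)&(abs(u-306)<25)&(abs(v-123)<25))
pr("lid",(Z>.083)&(Z<.093)&(u>205)&(u<410))
print(np.median(Z[(u>230)&(u<290)&(v>80)&(v<110)]),Z[(u>230)&(u<290)&(v>80)&(v<110)].std())
# pad circle from dark outline / lid edges in gray
g=cv2.cvtColor(c["frame"],cv2.COLOR_BGR2GRAY)
gg=cv2.resize(g[95:150,275:340],None,fx=4,fy=4,interpolation=2)
print(cv2.HoughCircles(gg,cv2.HOUGH_GRADIENT,1,500,param1=100,param2=15,minRadius=45,maxRadius=85))
for row in (116,123,130): print(row,g[row,395:445].tolist(),g[row,172:215].tolist())
for col in (412,420,428,435,182,190): print(col,g[105:142,col].tolist())
print(c["cx"],c["cy"])
E
```

```text
head 392 [0.5567 0.0617 0.1039] min [0.5508 0.0464 0.1007] max [0.5625 0.0763 0.1067] px [408 117] [438 129] [556.7  61.4] [11.4 29.8] 0.5
nose 159 [0.5543 0.3    0.1043] min [0.5499 0.2927 0.1012] max [0.5586 0.3089 0.106 ] px [176 119] [192 128] [554.2 300.8] [ 8.6 16.2] 0.5
pad 784 [0.5556 0.1793 0.0982] min [0.5401 0.1646 0.0958] max [0.571  0.1941 0.1007] px [291 107] [320 139] [555.5 179.4] [31.  29.5] 0.83
lid 18072 [0.558  0.1795 0.0862] min [0.4963 0.0808 0.083 ] max [0.6149 0.2779 0.0903] px [208  62] [402 179] [555.6 179.3] [117.2 196.7] 0.48
0.08640247290313607 0.026404182899482796
[[[121.5 115.5  62.6]]]
116 [208, 209, 208, 207, 208, 114, 204, 205, 204, 205, 206, 204, 206, 205, 203, 134, 134, 131, 130, 84, 101, 100, 98, 113, 130, 129, 130, 129, 127, 128, 129, 128, 129, 129, 128, 128, 127, 124, 88, 91, 88, 90, 92, 92, 92, 92, 92, 94, 92, 88] [134, 134, 131, 134, 133, 132, 133, 139, 212, 218, 217, 219, 219, 218, 219, 218, 218, 220, 220, 219, 219, 217, 127, 110, 109, 111, 100, 123, 124, 126, 122, 125, 125, 124, 125, 126, 131, 219, 219, 219, 192, 217, 216]
123 [206, 207, 206
[... 1333 characters left out ...]
4, 134, 133, 128, 128, 127, 127, 133, 131, 130, 131, 103, 124, 129, 128, 121, 131, 129, 127, 127, 128, 128, 126, 126]
435 [93, 90, 91, 93, 89, 81, 81, 84, 88, 94, 96, 88, 88, 131, 129, 131, 128, 128, 126, 128, 127, 128, 129, 128, 108, 95, 90, 86, 84, 86, 87, 87, 87, 87, 87, 90, 91]
182 [214, 218, 216, 212, 216, 215, 213, 214, 209, 214, 215, 217, 218, 134, 204, 214, 220, 216, 211, 214, 217, 220, 219, 197, 216, 215, 216, 219, 208, 209, 184, 180, 154, 143, 109, 137, 107]
190 [215, 218, 218, 214, 214, 215, 216, 216, 212, 215, 216, 220, 218, 177, 180, 194, 205, 211, 215, 217, 218, 219, 219, 198, 217, 216, 219, 219, 213, 218, 219, 220, 218, 219, 219, 219, 220]
315.46344768614455 236.52213700987437
```

```bash
cat >> h.py <<'E'
def cloud(c):
    T=c["world_to_cam"];R=T[:3,:3];o=-R.T@T[:3,3]
    v,u=np.mgrid[0:480,0:640];z=c["range_z"]
    d=np.stack([(u-c["cx"])/c["fx"],-(v-c["cy"])/c["fy"],-np.ones_like(z)],-1)@R
    return o+d*z[...,None],u,v
E
python3 - <<'E'
from h import *
c=load("w3.npz");P,u,v=cloud(c);Z=P[...,2]
m=(abs(Z-.306)<.02)&(v>255)&(v<318)&((u<200)|(u>420))&(u>50)&(u<590)
q=P[m];print(len(q),q.mean(0),q[:,2].std(),q.min(0),q.max(0))
A=np.c_[q[:,:2],np.ones(len(q))];k=np.linalg.lstsq(A,q[:,2],rcond=None)[0];print("plane",k)
r=cv2.minAreaRect((q[:,:2]*1e3).astype(np.float32));print(r)
y0=(-.139+.1325)/2
print("bar origin y by ends",r[0][1]+3.25)
E
```

```text
12967 [0.47187531 0.15993693 0.30375772] 0.0010834214270539879 [0.45524295 0.02897539 0.29842948] [0.48612051 0.30129132 0.3062561 ]
plane [-1.63261489e-02  3.05329091e-04  3.11412793e-01]
((470.59564208984375, 165.10287475585938), (29.008642196655273, 272.4371032714844), 0.4514322876930237)
bar origin y by ends 168.35287475585938
```

```bash
python3 -m pendant '[[[0,0,0],[0.12,0,0],1],[[2,0.5,1],[0.24,0,0],1],[[4,1,2],[0.36,0,0],1],[[6,1.5,3],[0.48,0,0],1],[[8.53,2.2,5.8],[0.593,0,0],1],[[8.53,2.2,5.8],[0.593,0,0],1],[[8.53,2.2,5.8],[0.593,0,0],1],[[8.53,2.2,5.8],[0.593,0,0],1],[[8.53,2.2,5.8],[0.593,0,0],1],[[8.53,2.2,5.8],[0.593,0,0],1]]'; python3 - <<'E'
from station import ctrl
from h import *
c=ctrl.capture("scene"); np.savez("s2.npz",**c)
w=ctrl.capture("wrist"); np.savez("w4.npz",**w)
im=np.vstack([cv2.resize(c["frame"][80:380,170:570],(600,450)),])
cv2.imwrite("pics/s2.png",np.vstack([im[:,:600],cv2.resize(w["frame"][:,:],(600,450))])[:900])
a=cv2.resize(c["frame"][130:350,250:530],(400,314));b=cv2.resize(w["frame"],(400,300))
cv2.imwrite("pics/s2.png",np.hstack([a[:300],b]))
s=ctrl.get_state();print(s["tcp_pos"],s["joint_pos"].round(1),s["contact_force"])
E
```

```text
time_s: 6.6
tcp_pos: [0.5556, 0.1495, 0.2517]
orientation: [[1.0, 0.011, -0.004], [0.011, -0.83, 0.558], [0.003, -0.558, -0.83]]
contact_force: [-0.5, 0.7, -3.8]
opening: 0.0438
grasp_force: 45.0
[0.55564792 0.14926724 0.2513314 ] [ 13.2  26.  -20.7 114.2 -36.9  44.5 -67.2] [ 0.28791583  0.41331847 -3.71581467]
```

View pics/s2.png

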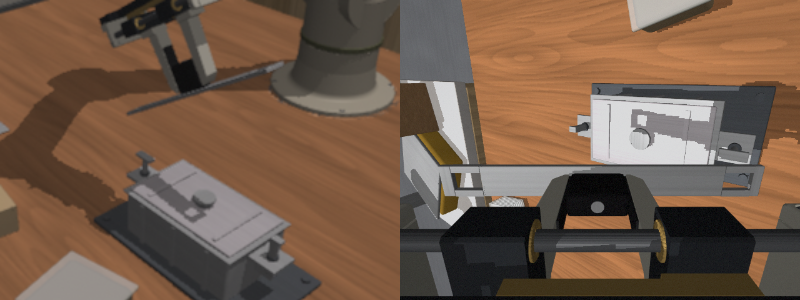

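```bash
cat >> h.py <<'E'
def barpose(c,s):
    "bar top points in tool frame: tilt, ends"
    P,u,v=cloud(c);R=np.array(s["orientation"]);q=(P-np.array(s["tcp_pos"]))@R
    m=(abs(q[...,2]-.003)<.014)&(abs(q[...,0])<.018)&(abs(q[...,1])<.16)&(abs(q[...,1])>.048)
    q=q[m];k=np.linalg.lstsq(np.c_[q[:,:2],np.ones(len(q))],q[:,2],rcond=None)[0]
    r=cv2.minAreaRect((q[:,:2]*1e3).astype(np.float32))
    return dict(n=len(q),tilt=k.round(4),y=(q[:,1].min()*1e3,q[:,1].max()*1e3),x=(q[:,0].min()*1e3,q[:,0].max()*1e3),rect=r)
E
python3 - <<'E'
from station import ctrl
from h import *
s=ctrl.get_state();c=load("w4.npz");print(barpose(c,s))
P,u,v=cloud(c);Z=P[...,2]
for n,m in dict(head=(Z>.1005)&(Z<.109)&(abs(P[...,0]-.5567)<.012)&(abs(P[...,1]-.061)<.02),pad=(Z>.094)&(Z<.103)&(abs(P[...,0]-.5556)<.02)&(abs(P[...,1]-.179)<.02)).items():
    q=P[m];print(n,len(q),q.mean(0),q.min(0),q.max(0))
E
```

```text
{'n': 14977, 'tilt': array([0.0173, 0.0013, 0.0039]), 'y': (np.float64(-132.90207533849326), np.float64(139.50713332130695)), 'x': (np.float64(-14.136033247064352), np.float64(15.429128160399767)), 'rect': ((0.6022739410400391, 3.30560302734375), (272.4598693847656, 29.152685165405273), 89.87519836425781)}
head 828 [0.5570666  0.06071592 0.10392988] [0.55010067 0.04618185 0.10053142] [0.5628746  0.07607029 0.10676501]
pad 905 [0.55618223 0.17801272 0.09817863] [0.54030497 0.16326457 0.09423111] [0.57139173 0.19478091 0.10040375]
```

```bash
python3 -m pendant '[[[0,1.1,1.5],[0,0,0],1],[[0,2.2,3],[0,0,0],1],[[0,3.4,4.6],[0,0,0],1],[[0,3.4,4.6],[0,0,0],1],[[0,3.4,4.6],[0,0,0],1],[[0,3.4,4.6],[0,0,0],1],[[0,3.4,4.6],[0,0,0],1]]'; cat > look.py <<'E'
from station import ctrl
from h import *
def run():
    w=ctrl.capture("wrist");s=ctrl.get_state();np.savez("wl.npz",**w)
    print("tcp",s["tcp_pos"].round(4),"F",s["contact_force"].round(1),"M",s["ft_torque"].round(2),"tilt",np.degrees(np.arcsin(s["orientation"][1][2])).round(2),"yaw",np.degrees(s["orientation"][1][0]).round(2))
    b=barpose(w,s);print({k:np.round(v,4).tolist() for k,v in b.items() if k!="rect"})
    P,u,v=cloud(w);Z=P[...,2]
    for n,x,y in(("head",.5567,.061),("nose",.5545,.3015)):
        m=(Z>.1005)&(Z<.109)&(abs(P[...,0]-x)<.011)&(abs(P[...,1]-y)<.02);q=P[m]
        if len(q)>20: print(n,len(q),q.min(0).round(4),q.max(0).round(4))
    R=np.array(s["orientation"]);t=np.array(s["tcp_pos"]);M=np.array([.5558,.1793,0])
    for n,p in(("toe_edge",(.0005,.131,.0056)),("eye_edge",(.0005,-.1225,.0056)),("origin",(.0005,0,.0081))):
        e=t+R@np.array(p)-M; yw=.009; print(n,"mould mm",((np.array([e[0]+yw*e[1],e[1]-yw*e[0],e[2]]))*1e3).round(1))
    return w,s
if __name__=="__main__": run()
E
python3 look.py
```

```text
time_s: 7.4
tcp_pos: [0.5564, 0.1461, 0.1941]
orientation: [[1.0, 0.009, -0.004], [0.009, -0.829, 0.559], [0.002, -0.559, -0.829]]
contact_force: [0.0, 0.3, -2.8]
opening: 0.0437
grasp_force: 45.0
tcp [0.5563 0.146  0.1939] F [-0.4  0.2 -3.9] M [-1.   -0.02 -0.05] tilt 33.96 yaw 0.53
{'n': 14964, 'tilt': [0.0185, 0.0015, 0.0039], 'y': [-132.7521, 139.8627], 'x': [-13.8989, 15.3874]}
head 348 [0.5502 0.0461 0.1006] [0.5628 0.0759 0.1061]
nose 146 [0.5493 0.2923 0.1006] [0.5594 0.3074 0.1059]
toe_edge mould mm [   0.8 -138.8  116.1]
eye_edge mould mm [  0.6  71.5 257.7]
origin mould mm [  0.7 -28.7 187.2]
```

```bash
sed -i 's/.5558,.1793,0/.5555,.179,0/' look.py; python3 -m pendant '[[[-0.08,0.3,0.5],[0,0,0],1],[[-0.08,0.6,0.9],[0,0,0],1],[[-0.08,0.9,1.3],[0,0,0],1],[[-0.08,1.09,1.7],[0,0,0],1],[[-0.08,1.09,1.7],[0,0,0],1],[[-0.08,1.09,1.7],[0,0,0],1]]'; python3 look.py
```

```text
time_s: 8.05
tcp_pos: [0.5551, 0.1464, 0.1726]
orientation: [[1.0, 0.007, -0.005], [0.009, -0.829, 0.559], [-0.0, -0.559, -0.829]]
contact_force: [-0.3, -0.0, -3.5]
opening: 0.044
grasp_force: 45.0
tcp [0.5551 0.1464 0.1728] F [-0.1 -0.4 -3.5] M [-1.04 -0.01 -0.03] tilt 33.98 yaw 0.52
{'n': 15621, 'tilt': [0.0182, 0.0015, 0.0042], 'y': [-132.5219, 140.4781], 'x': [-13.8482, 15.285]}
head 1066 [0.5457 0.0451 0.1005] [0.5677 0.061  0.1089]
nose 156 [0.5493 0.2918 0.1007] [0.5594 0.3081 0.1054]
toe_edge mould mm [  -0.2 -138.1   94.9]
eye_edge mould mm [-2.000e-01  7.210e+01  2.366e+02]
origin mould mm [ -0.2 -28.1 166.1]
```

```bash
python3 -m pendant '[[[0,-0.05,-0.07],[0,0,0],1],[[0,-0.05,-0.07],[0,0,0],1],[[0,-0.4,0.16],[0,0,0],1],[[0,-0.75,0.4],[0,0,0],1],[[0,-1.13,0.65],[0,0,0],1],[[0,-1.13,0.65],[0,0,0],1],[[0,-1.13,0.65],[0,0,0],1]]'; python3 look.py
```

```text
time_s: 8.8
tcp_pos: [0.5549, 0.1596, 0.1737]
orientation: [[1.0, 0.008, -0.005], [0.01, -0.829, 0.559], [-0.0, -0.559, -0.829]]
contact_force: [-0.9, -0.2, -4.0]
opening: 0.0438
grasp_force: 45.0
tcp [0.555  0.1594 0.1737] F [-0.3 -0.3 -3.9] M [-1.05 -0.01  0.01] tilt 33.97 yaw 0.53
{'n': 15880, 'tilt': [0.023, -0.0018, 0.0039], 'y': [-132.9782, 139.4975], 'x': [-13.9132, 15.273]}
head 1789 [0.5457 0.0461 0.1005] [0.5677 0.0731 0.109 ]
nose 165 [0.5495 0.2919 0.1005] [0.5597 0.3078 0.1055]
toe_edge mould mm [  -0.2 -125.2   95.9]
eye_edge mould mm [-2.000e-01  8.510e+01  2.375e+02]
origin mould mm [ -0.2 -15.1 167. ]
```

```bash
cat > plan.py <<'E'
from station import ctrl
import numpy as np,sys
def rows(tgts,dx=0):
    s=ctrl.get_state();R=np.array(s["orientation"]);t=np.array(s["tcp_pos"]);yw=.009
    M=np.array([.5555,.179,0]);Rm=np.array([[1,-yw,0],[yw,1,0],[0,0,1.]])
    from scipy.spatial.transform import Rotation as Ro
    for th,Y,Z in tgts:
        a=np.radians(th);c,S=np.cos(a),np.sin(a)
        p=np.array([-.0005+dx/1e3,(Y+131*c-5.6*S)/1e3,(Z+131*S+5.6*c)/1e3])
        w=M+Rm@p; Rt=Rm@Ro.from_euler('x',a).as_matrix()@np.diag([1,-1,-1])
        d=R.T@(w-t)*100; r=Ro.from_matrix(R.T@Rt).as_rotvec()
        print(th,Y,Z,"->",d.round(2).tolist(),r.round(3).tolist())
if __name__=="__main__": rows(eval(sys.argv[1]))
E
python3 plan.py '[(34,-123.8,95.8),(30,-123.8,95.8),(26,-123.7,95.8),(22,-123.6,95.8),(18,-123.5,96),(14,-123.4,96),(10,-123.3,96.2),(7,-123.2,96.3)]'
```

```text
34 -123.8 95.8 -> [0.02, -0.11, 0.07] [0.001, 0.0, 0.0]
30 -123.8 95.8 -> [0.02, -0.12, 0.99] [-0.069, 0.0, 0.0]
26 -123.7 95.8 -> [0.02, -0.07, 1.91] [-0.139, 0.0, 0.0]
22 -123.6 95.8 -> [0.02, 0.04, 2.82] [-0.209, 0.0, 0.0]
18 -123.5 96 -> [0.02, 0.21, 3.71] [-0.279, 0.0, 0.0]
14 -123.4 96 -> [0.02, 0.44, 4.59] [-0.349, 0.0, 0.0]
10 -123.3 96.2 -> [0.02, 0.73, 5.45] [-0.418, 0.0, 0.0]
7 -123.2 96.3 -> [0.02, 0.98, 6.07] [-0.471, 0.0, 0.0]
```

```bash
python3 -m pendant '[[[0,-0.11,0.07],[0,0,0],1],[[0,-0.12,0.5],[-0.033,0,0],1],[[0,-0.12,1],[-0.069,0,0],1],[[0,-0.1,1.45],[-0.104,0,0],1],[[0,-0.07,1.91],[-0.139,0,0],1],[[0,0.04,2.82],[-0.209,0,0],1],[[0,0.21,3.71],[-0.279,0,0],1],[[0,0.44,4.59],[-0.349,0,0],1],[[0,0.44,4.59],[-0.349,0,0],1],[[0,0.44,4.59],[-0.349,0,0],1]]'; python3 look.py; python3 plan.py '[(10,-123.3,96.2),(7,-123.2,96.3),(5,-123.2,96.3),(4,-123.2,96.3)]'
```

```text
time_s: 9.85
tcp_pos: [0.5542, 0.1823, 0.133]
orientation: [[1.0, 0.01, -0.003], [0.011, -0.97, 0.242], [-0.001, -0.242, -0.97]]
contact_force: [-0.3, 0.4, -3.3]
opening: 0.0444
grasp_force: 45.0
tcp [0.5545 0.1818 0.1332] F [ 0.7 -0.5 -3.5] M [-0.41  0.04 -0.01] tilt 14.03 yaw 0.55
{'n': 16029, 'tilt': [0.0265, -0.0068, 0.0041], 'y': [-132.9919, 139.131], 'x': [-14.1991, 15.106]}
head 1902 [0.5457 0.046  0.1005] [0.5677 0.081  0.106 ]
nose 335 [0.5493 0.292  0.1006] [0.5595 0.3081 0.1063]
toe_edge mould mm [  -0.5 -122.9   96. ]
eye_edge mould mm [ -0.6 123.  157.5]
origin mould mm [ -0.5   4.8 125.4]
10 -123.3 96.2 -> [0.05, 0.03, 0.89] [-0.07, 0.001, 0.0]
7 -123.2 96.3 -> [0.05, 0.05, 1.57] [-0.123, 0.001, 0.0]
5 -123.2 96.3 -> [0.05, 0.1, 2.03] [-0.158, 0.001, 0.0]
4 -123.2 96.3 -> [0.05, 0.13, 2.26] [-0.175, 0.001, 0.0]
```

```bash
python3 -m pendant '[[[0.03,0.03,0.45],[-0.035,0,0],1],[[0.05,0.03,0.89],[-0.07,0,0],1],[[0.05,0.05,1.57],[-0.123,0,0],1],[[0.05,0.1,2.03],[-0.158,0,0],1],[[0.05,0.13,2.26],[-0.175,0,0],1],[[0.05,0.13,2.26],[-0.175,0,0],1],[[0.05,0.13,2.26],[-0.175,0,0],1]]'; python3 look.py; python3 plan.py '[(3,-123.2,96.3),(2,-123.2,96.3),(1,-123.2,96.3),(0,-123.2,96.3),(0,-123.2,97)]'; python3 - <<'E'
from h import *
w=load("wl.npz");cv2.imwrite("pics/w5.png",w["frame"])
E
```

```text
time_s: 10.6
tcp_pos: [0.5553, 0.1851, 0.1111]
orientation: [[1.0, 0.008, -0.001], [0.008, -0.998, 0.07], [-0.0, -0.07, -0.998]]
contact_force: [0.4, 0.1, -3.7]
opening: 0.0439
grasp_force: 45.0
tcp [0.5554 0.1848 0.1111] F [-0.4  0.8 -4.1] M [-0.06  0.08  0.01] tilt 4.0 yaw 0.44
{'n': 16255, 'tilt': [0.0265, -0.0094, 0.0043], 'y': [-133.4414, 139.4646], 'x': [-14.5412, 16.971]}
head 1468 [0.5464 0.0456 0.1005] [0.5667 0.0809 0.106 ]
nose 395 [0.5459 0.2878 0.1005] [0.5581 0.308  0.1077]
toe_edge mould mm [   0.3 -124.5   96.4]
eye_edge mould mm [  0.6 128.4 114.1]
origin mould mm [  0.5   6.4 103.1]
3 -123.2 96.3 -> [-0.05, -0.14, 0.25] [-0.017, -0.0, -0.001]
2 -123.2 96.3 -> [-0.05, -0.14, 0.48] [-0.035, -0.0, -0.001]
1 -123.2 96.3 -> [-0.05, -0.14, 0.71] [-0.052, -0.0, -0.001]
0 -123.2 96.3 -> [-0.05, -0.14, 0.94] [-0.07, -0.0, -0.001]
0 -123.2 97 -> [-0.05, -0.14, 0.87] [-0.07, -0.0, -0.001]
```

View pics/w5.png

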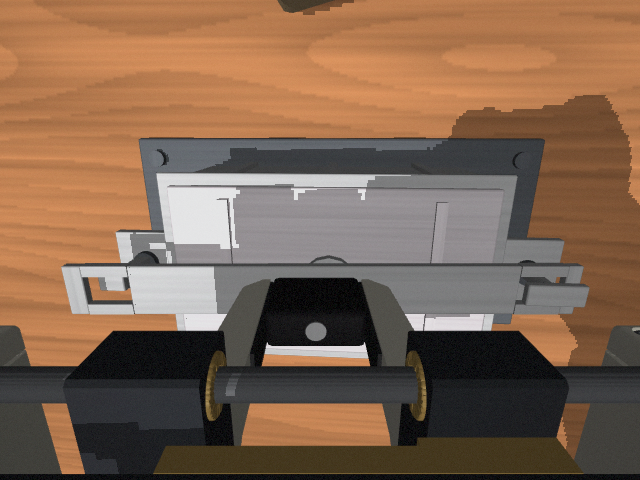

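```bash
python3 -m pendant '[[[-0.03,-0.1,0],[0,0,0],1],[[-0.05,-0.2,0],[0,0,0],1],[[-0.05,-0.2,0],[0,0,0],1],[[-0.05,-0.2,0],[0,0,0],1]]'; python3 look.py
```

```text
time_s: 11.05
tcp_pos: [0.5547, 0.1873, 0.1111]
orientation: [[1.0, 0.009, -0.001], [0.009, -0.998, 0.069], [-0.0, -0.069, -0.998]]
contact_force: [0.3, -0.9, -3.2]
opening: 0.0436
grasp_force: 45.0
tcp [0.5548 0.1873 0.1111] F [ 0.1 -0.4 -3.6] M [-0.34 -0.02 -0.03] tilt 3.95 yaw 0.51
{'n': 16252, 'tilt': [0.0238, -0.009, 0.0041], 'y': [-133.5684, 142.3263], 'x': [-13.8939, 17.5647]}
head 1460 [0.546  0.0453 0.1005] [0.567  0.0802 0.1059]
nose 341 [0.5457 0.2922 0.1024] [0.5575 0.3081 0.109 ]
toe_edge mould mm [  -0.2 -122.    96.5]
eye_edge mould mm [ -0.2 130.9 114. ]
origin mould mm [ -0.2   8.9 103.1]
```

```bash
python3 plan.py '[(3,-122.4,96.3),(2,-122.4,96.3),(1.5,-122.4,96.4),(1,-122.4,96.5),(0,-122.4,96.7)]'; python3 -m pendant '[[[0,0.03,0.25],[-0.018,0,0],1],[[0,0.03,0.48],[-0.035,0,0],1],[[0,0.03,0.58],[-0.043,0,0],1],[[0,0.03,0.58],[-0.043,0,0],1],[[0,0.03,0.58],[-0.043,0,0],1]]'; python3 look.py;python3 plan.py '[(1,-122.4,96.5),(0.5,-122.4,96.5),(0,-122.4,96.5),(0,-122.4,97)]';
```

```text
3 -122.4 96.3 -> [0.02, 0.04, 0.24] [-0.017, 0.0, -0.0]
2 -122.4 96.3 -> [0.02, 0.03, 0.47] [-0.034, 0.0, -0.0]
1.5 -122.4 96.4 -> [0.02, 0.03, 0.57] [-0.043, 0.0, -0.0]
1 -122.4 96.5 -> [0.02, 0.03, 0.67] [-0.052, 0.0, -0.0]
0 -122.4 96.7 -> [0.02, 0.03, 0.88] [-0.069, 0.0, -0.0]
time_s: 11.6
tcp_pos: [0.5549, 0.1879, 0.1055]
orientation: [[1.0, 0.01, 0.0], [0.01, -1.0, 0.026], [0.001, -0.026, -1.0]]
contact_force: [0.0, -1.6, 3.4]
opening: 0.0439
grasp_force: 45.0
tcp [0.5549 0.188  0.1055] F [-0.8 -1.5  3.3] M [-0.37  0.04  0.08] tilt 1.51 yaw 0.54
{'n': 17025, 'tilt': [0.0735, -0.0056, 0.0041], 'y': [-132.7646, 142.3301], 'x': [-14.0434, 17.9416]}
head 1424 [0.5504 0.0457 0.1005] [0.5631 0.0767 0.1059]
nose 2371 [0.5435 0.2815 0.1005] [0.5655 0.3208 0.1067]
toe_edge mould mm [ 1.000e-01 -1.218e+02  9.650e+01]
eye_edge mould mm [ -0.  131.6 103.2]
origin mould mm [ 0.   9.2 97.4]
1 -122.4 96.5 -> [-0.0, 0.05, 0.11] [-0.009, -0.001, 0.0]
0.5 -122.4 96.5 -> [-0.0, 0.05, 0.23] [-0.018, -0.001, 0.0]
0 -122.4 96.5 -> [-0.0, 0.05, 0.34] [-0.026, -0.001, 0.0]
0 -122.4 97 -> [-0.0, 0.04, 0.29] [-0.026, -0.001, 0.0]
```

```bash
python3 -m pendant '[[[0,0.02,0.11],[-0.009,0,0],1],[[0,0.02,0.23],[-0.018,0,0],1],[[0,0.02,0.34],[-0.026,0,0],1],[[0,0.02,0.34],[-0.026,0,0],1],[[0,0.02,0.34],[-0.026,0,0],1]]'; python3 look.py;python3 plan.py '[(0,-122.4,96.5),(0,-127,96.5)]';
```

```text
time_s: 12.15
tcp_pos: [0.555, 0.188, 0.1022]
orientation: [[1.0, 0.009, 0.001], [0.009, -1.0, 0.0], [0.001, -0.0, -1.0]]
contact_force: [0.2, 0.0, 6.6]
opening: 0.0439
grasp_force: 45.0
tcp [0.555  0.188  0.1022] F [-1.3  0.3  7.2] M [-0.02  0.16  0.01] tilt 0.01 yaw 0.54
{'n': 18237, 'tilt': [0.1888, -0.0028, 0.0042], 'y': [-133.0391, 142.2666], 'x': [-14.2302, 17.996]}
head 1435 [0.5498 0.0458 0.1005] [0.563  0.0768 0.1055]
nose 647 [0.549  0.292  0.1005] [0.5599 0.3083 0.1059]
toe_edge mould mm [ 1.00e-01 -1.22e+02  9.66e+01]
eye_edge mould mm [  0.  131.5  96.6]
origin mould mm [ 0.1  9.  94.1]
0 -122.4 96.5 -> [-0.01, 0.04, 0.01] [-0.0, -0.001, 0.0]
0 -127 96.5 -> [-0.01, 0.5, 0.01] [-0.0, -0.001, 0.0]
```

```bash
python3 -m pendant '[[[0,0,0.04],[0,0,0],1],[[0,0.1,0.05],[0,0,0],1],[[0,0.2,0.05],[0,0,0],1],[[0,0.3,0.05],[0,0,0],1],[[0,0.4,0.05],[0,0,0],1],[[0,0.4,0.05],[0,0,0],1]]'; python3 look.py
```

```text
time_s: 12.8
tcp_pos: [0.5554, 0.1849, 0.102]
orientation: [[1.0, 0.01, 0.002], [0.01, -1.0, 0.001], [0.002, -0.001, -1.0]]
contact_force: [-1.0, 2.1, 7.8]
opening: 0.0435
grasp_force: 45.0
tcp [0.5554 0.1849 0.102 ] F [-0.2  2.5  7.8] M [ 0.6   0.05 -0.01] tilt 0.08 yaw 0.57
{'n': 18138, 'tilt': [0.1927, -0.0038, 0.0042], 'y': [-133.1363, 139.777], 'x': [-14.0018, 17.9968]}
head 1430 [0.5501 0.0457 0.1005] [0.563  0.0767 0.1057]
nose 634 [0.549  0.292  0.1005] [0.5599 0.3081 0.1058]
toe_edge mould mm [   0.6 -125.1   96.2]
eye_edge mould mm [  0.4 128.4  96.5]
origin mould mm [ 0.5  5.9 93.9]
```

```bash
python3 -m pendant '[[[0,0.1,0],[0,0,0],1],[[0,0.2,0],[0,0,0],1],[[0,0.3,0],[0,0,0],1],[[0,0.4,0],[0,0,0],1],[[0,0.45,0],[0,0,0],1],[[0,0.45,0],[0,0,0],1]]'; python3 look.py
```

```text
time_s: 13.45
tcp_pos: [0.5556, 0.1805, 0.102]
orientation: [[1.0, 0.01, 0.002], [0.01, -1.0, 0.001], [0.002, -0.001, -1.0]]
contact_force: [-0.3, 2.2, 6.8]
opening: 0.0439
grasp_force: 45.0
tcp [0.5556 0.1805 0.102 ] F [0.2 2.7 7.5] M [0.63 0.05 0.04] tilt 0.09 yaw 0.57
{'n': 17922, 'tilt': [0.1947, -0.0046, 0.0042], 'y': [-132.6658, 139.818], 'x': [-14.2799, 17.9979]}
head 1422 [0.5502 0.0456 0.1005] [0.5631 0.0769 0.1056]
nose 631 [0.5496 0.2915 0.1005] [0.5597 0.3079 0.106 ]
toe_edge mould mm [   0.7 -129.5   96.2]
eye_edge mould mm [  0.5 124.   96.6]
origin mould mm [ 0.6  1.5 93.9]
```

```bash
python3 -m pendant '[[[-0.02,0.05,0],[0,0,0],1],[[-0.04,0.1,0],[0,0,0],1],[[-0.04,0.15,0],[0,0,0],1],[[-0.04,0.15,0],[0,0,0],1]]'; python3 look.py | egrep 'tcp|origin|edge'
```

```text
time_s: 13.9
tcp_pos: [0.5554, 0.179, 0.1021]
orientation: [[1.0, 0.01, 0.002], [0.01, -1.0, 0.002], [0.002, -0.002, -1.0]]
contact_force: [0.5, 3.0, 7.0]
opening: 0.0435
grasp_force: 45.0
tcp [0.5553 0.179  0.102 ] F [0.8 2.6 7.6] M [ 0.69 -0.02 -0.  ] tilt 0.09 yaw 0.57
toe_edge mould mm [   0.5 -131.    96.2]
eye_edge mould mm [  0.2 122.5  96.6]
origin mould mm [ 0.4  0.  93.9]
```

```bash
python3 -m pendant '[[[-0.03,0.04,0],[0,0,0],1],[[-0.03,0.08,0],[0,0,0],1],[[-0.03,0.08,0],[0,0,0],1]]'; python3 look.py | egrep 'tcp|origin|edge'
```

```text
time_s: 14.25
tcp_pos: [0.5552, 0.1784, 0.1021]
orientation: [[1.0, 0.01, 0.002], [0.01, -1.0, 0.002], [0.002, -0.002, -1.0]]
contact_force: [-0.0, 4.1, 8.4]
opening: 0.0437
grasp_force: 45.0
tcp [0.5552 0.1784 0.1021] F [0.8 3.7 7.3] M [ 0.79 -0.1  -0.05] tilt 0.1 yaw 0.57
toe_edge mould mm [   0.3 -131.6   96.2]
eye_edge mould mm [1.000e-01 1.219e+02 9.670e+01]
origin mould mm [ 0.2 -0.6 94. ]
```

```bash
python3 -m pendant '[[[0,0.04,0],[0,0,0],1],[[0,0.08,0],[0,0,0],1],[[0,0.08,0],[0,0,0],1]]'; python3 look.py | egrep 'tcp|origin|edge'
```

```text
time_s: 14.6
tcp_pos: [0.5552, 0.1783, 0.1021]
orientation: [[1.0, 0.01, 0.002], [0.01, -1.0, 0.003], [0.003, -0.002, -1.0]]
contact_force: [0.9, 6.0, 7.7]
opening: 0.0439
grasp_force: 45.0
tcp [0.5552 0.1783 0.1021] F [0.5 5.5 6.8] M [ 1.21 -0.1  -0.02] tilt 0.14 yaw 0.6
toe_edge mould mm [   0.4 -131.6   96.2]
eye_edge mould mm [  0.  121.9  96.8]
origin mould mm [ 0.2 -0.6 94. ]
```

```bash
python3 -m pendant '[[[0,0,-0.04],[0,0,0],1],[[0,0,-0.08],[0,0,0],1],[[0,0,-0.08],[0,0,0],1]]'; python3 look.py | egrep 'tcp|origin|edge'
```

```text
time_s: 14.95
tcp_pos: [0.5552, 0.1783, 0.1028]
orientation: [[1.0, 0.011, 0.002], [0.011, -1.0, 0.002], [0.002, -0.002, -1.0]]
contact_force: [0.9, 4.6, 6.8]
opening: 0.0437
grasp_force: 45.0
tcp [0.5552 0.1783 0.1028] F [1.3 5.4 6.1] M [ 1.31 -0.11  0.  ] tilt 0.14 yaw 0.6
toe_edge mould mm [   0.4 -131.7   96.9]
eye_edge mould mm [  0.  121.9  97.5]
origin mould mm [ 0.2 -0.6 94.7]
```

```bash
python3 -m pendant '[[[0,0,-0.04],[0,0,0],1],[[0,0,-0.08],[0,0,0],1],[[0,0,-0.08],[0,0,0],1]]'; python3 look.py | egrep 'tcp|origin|edge'
```

```text
time_s: 15.3
tcp_pos: [0.5552, 0.1784, 0.1032]
orientation: [[1.0, 0.011, 0.002], [0.011, -1.0, 0.002], [0.002, -0.002, -1.0]]
contact_force: [1.6, 6.8, 2.0]
opening: 0.0439
grasp_force: 45.0
tcp [0.5552 0.1784 0.1032] F [1.7 5.5 1.8] M [ 1.01 -0.41 -0.09] tilt 0.12 yaw 0.62
toe_edge mould mm [   0.4 -131.6   97.3]
eye_edge mould mm [ -0.  121.9  97.8]
origin mould mm [ 0.2 -0.6 95.1]
```

```bash
python3 -m pendant '[[[0,0,0],[0,0,0],0.45],[[0,0,0],[0,0,0],0.3],[[0,0,0],[0,0,0],0.2],[[0,0,0],[0,0,0],0.2],[[0,0,0],[0,0,0],0.2]]' 5; python3 -m pendant '[[[0,0,-1],[0,0,0],0.2],[[0,0,-3],[0,0,0],0.2],[[0,0,-7],[0,0,0],0.2],[[0,0,-11],[0,0,0],0.2],[[-4,0,-16],[0,0,0],0.2],[[-7,0,-20],[0,0,0],0.2],[[-8.5,0,-20.5],[0,0,0],0.2],[[-8.5,0,-20.5],[0,0,0],0.2],[[-8.5,0,-20.5],[0,0,0],0.2]]'; python3 - <<'E'
from station import ctrl
from h import *
w=ctrl.capture("wrist");cv2.imwrite("pics/w6.png",cv2.resize(w["frame"][30:230,150:470],None,fx=2.4,fy=2.4));P,u,v=cloud(w);Z=P[...,2]
def pr(n,m):
    q=P[m];r=cv2.minAreaRect((q[:,:2]*1e3).astype(np.float32));print(n,len(q),q.min(0).round(4),q.max(0).round(4),np.round(r[0],1),np.round(r[1],1),round(r[2],2))
x=abs(P[...,0]-.5555)<.02
pr("bar",x&(Z>.0955)&(Z<.109)&(abs(P[...,1]-.179)<.16))
pr("hub",x&(Z>.13)&(Z<.145)&(abs(P[...,1]-.179)<.04))
for y in (-.08,-.04,.04,.08):
    m=(abs(P[...,0]-.5555)<.01)&(abs(P[...,1]-.179-y)<.005);print(y,np.median(Z[m]))
E
```

```text
time_s: 15.85
tcp_pos: [0.554, 0.1757, 0.1029]
orientation: [[1.0, 0.009, -0.0], [0.009, -1.0, -0.0], [-0.0, 0.0, -1.0]]
contact_force: [0.6, -0.3, 0.5]
opening: 0.0737
grasp_force: 0.0
time_s: 16.75
tcp_pos: [0.4692, 0.1753, 0.3088]
orientation: [[1.0, 0.01, 0.002], [0.01, -1.0, 0.001], [0.002, -0.001, -1.0]]
contact_force: [0.9, 1.0, -0.1]
opening: 0.0744
grasp_force: 0.0
bar 6423 [0.5407 0.0396 0.0956] [0.5714 0.3114 0.1067] [556.  175.4] [ 28.1 271.8] 0.56
hub 944 [0.5473 0.1567 0.133 ] [0.5643 0.2001 0.1402] [555.8 178.5] [16.6 43.4] 0.57
-0.08 0.09913416578971035
-0.04 0.09926320787867049
0.04 0.0991601457770131
0.08 0.09933985731228151
```

View pics/w6.png

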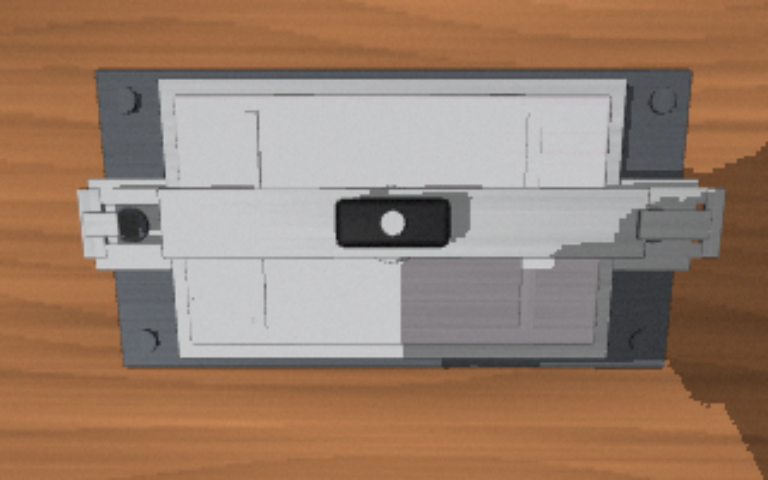

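```bash
python3 -c "
from station import ctrl
print(ctrl.finish_job())"
```

```text
the job is handed in; nothing more can be done
None
```

The mould is closed and the job handed in: the bar is hooked under the stud's head, level, and slid against the catch's neck about 0.5 mm from centre. It has been let go, and the arm was retracted clear at 16.75 s of the 64 s; contact forces stayed under 10 N at every reading.

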